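# Pin the tile jig's stop fence with its thumbscrew

## Robot

A 7-joint arm with a two-finger parallel gripper is mounted at the origin on the work surface; the furniture and walls round the work are solid. World frame = base frame: x ahead of the robot, y to its left, z up, the work surface at z = 0. Lengths are in mm, angles in rad, forces in N, time in s.
With the tool pointing down it reaches from about 400 to 875 mm from the base axis. Payload 4.4 kg.
Tool frame: the origin (TCP) lies midway between the tips of the shut fingers; the grasp point (between the pads) lies ctrl.grip_depth behind it (ctrl.grip_depth is the distance from the TCP to the grasp point, in mm); z points along the fingers, y is the line along which they close (so a half turn about z gives the same grasp; the last joint's range is limited). The gripper opens to 85 mm and grips with 20 to 120 N. Pads are 22 mm wide; open, the fingers measure 114 mm over their backs; the gripper's body (76 mm by 85 mm) begins 54 mm behind the grasp point. The pads swing forward as they close: fully open they stand 13 mm farther back than shut.
Start: joints at [1.048, 0.628, 0.038, 1.517, -0.027, 0.996, -0.02], TCP at [286.73, -583.356, 203.913] pointing down, gripper open.
Joint ranges: [-3.06, 3.06], [-0.37, 2.12], [-1.25, 1.32], [0.18, 2.47], [-1.1, 4.24], [0.23, 1.98], [-2.94, 2.94]. Speed limits (rad/s): [2.57, 2.57, 3.14, 3.14, 3.14, 3.14, 3.14].

## Interface

Orientations are given as [roll, pitch, yaw] about the fixed x, y, z axes, in that order (R = Rz(yaw) Ry(pitch) Rx(roll)).
In Python, from cell import ctrl gives the robot as it stands.
- The arm moves only by the tool carry_out, never from a script. Its argument "deltas" is one flat list of numbers, 7 for each row, row after row: the turn, a rotation vector about the tool's x, y, z in degrees, then the shift along the tool's x, y, z in m, then the closure, from -1 (fully open) to 1 (shut). In form: [wx, wy, wz, dx, dy, dz, claw, wx, wy, wz, dx, dy, dz, claw, ...]. A call has 1 to 12 rows; each row shifts and turns the commanded pose from where the row before left it, along the tool's axes as they then stand; what a row does not reach is not made up. A row lasts 1/8 s, in which the tool goes at most 62.5 mm and 10.7 degrees, less where a joint would pass 70% of its speed; a pose out of reach is approached as far as the arm can. A call with a gripper value outside its range is refused whole. The fingers move at their own pace and stop on an object; the grip force is fixed at half the most. Time passes only in rows, so rows that do not move let the fingers close. It gives the time, the measured TCP pose, the force, the opening and the grip force at its end, in the units of the state.
- ctrl.read_state(): the state, without advancing time (a new reading comes with each control period).
- ctrl.get_image(name): name is "scene" or "top"; returns the picture (480x640x3 uint8, red, green, blue); there is no depth.
- ctrl.calibration(name): a dict with "mtx" (3x3 intrinsics, pixels), "R" (3x3) and "t" (3): a world point X has camera coordinates R X + t. Camera axes: x right, y down, z forward; pixel columns grow to the right and rows downward; lengths in mm; the calibration is good to about 2 mm. A picture is of the moment at which its call begins. calibration takes no time and is no camera call.
- ctrl.finish_job(): hands the job in; it is judged then, once.
The state is a dict: "clock": time; "qpos": joint angles; "qd": joint speeds; "tau": joint torques, N m; "eef_pos": TCP position; "tool_rot": TCP orientation; "force": force on the tool from outside, world axes, zero at the start; "torque": the same for the moment, N m; "width": finger opening in mm; "gripper_force": force on a finger pad.
Only numpy, scipy, OpenCV 4.12 (cv2) and the standard library are available. Lean on these libraries where they do the work, as an engineer would, in place of code of your own. Each camera call takes 0.05 s, during which the arm holds its last target. There are 200 camera calls.

## Task

Take the slim, long-shanked thumbscrew out of the rack, put it through the hole in the foot of the tile jig's stop fence, and slide the fence along toward the tile until its hole lines up with the index hole hidden in the strip beneath it, so that the thumbscrew goes through both; push it fully home, with its collar down on the foot, and let go. It is a push fit and need not be turned. Feel for the hole gently, without forcing the screw or the jig, leave the stubby screw in the rack and leave the other things on the table where they are.

Things in the scene. Friction and masses are not known exactly. Their poses are not given: they have to be found in the camera images.
- jig: Tile jig, fixed to the table: plywood board 300 x 150 mm, 28 mm high to its bed. Origin at table height on its long centre line; x axis along the jig, the way the fence slides toward the tile; z up. A 30 mm wide slot along the centre line holds a fixed aluminium index strip. Nothing solid under the strip until 12 mm above the table.
- strip_line (a point): A fixed point of the jig at (-52, 0, 26) mm in its frame: on the strip's top face, 2 mm below the bed. The strip has one through hole, 12 mm wide with a 1 mm chamfer, on the centre line, hidden under the fence's foot. Its place differs every time: up to 15 mm either way along x from this point, always 10 to 48 mm ahead (+x) of where the fence's hole starts.
- fence (a joint): Steel stop fence sliding along the jig's x axis, stiff (2.5 N to move), stays where left. Value 0 to 0.055 m, grows toward the tile; its hole is at x = -0.085 + value in the jig's frame. Its flat foot, 60 mm wide and 10 mm thick, reaches 50 mm behind the hole and 70 mm ahead, where it ends in an upright plate 112 mm wide, its top 30 mm above the foot's top.
- fence_hole (a point): Centre of the through hole (12 mm wide, 1.5 mm chamfer) in the fence's foot, at the foot's top face, 38 mm above the table; axes as the jig's. The foot's underside is at bed height, 28 mm.
- rack: Pale wooden hardware rack, fixed: block 60 x 120 x 36 mm, with two 30 mm deep holes 13.5 mm wide, 32 mm either side of its middle along its y axis. Origin: centre of its underside. Each hole holds one thumbscrew, head up; which is in which differs.
- thumbscrew: The screw to use: slim, tall black knurled knob 24 mm across, from 4 to 34 mm above the origin; steel collar 21 mm across and 4 mm thick beneath it; smooth shank 10 mm across, 24 mm long, with a 2.5 mm taper at its end. Origin: centre of the collar's underside (which rests on the rack's top at the start); z axis up along the shank. 45 g.
- screw_tip (a point): The free end of the thumbscrew's shank, 24 mm below its origin.
- stub_screw: The stubby screw, not to be used: low, wide black knob 33 mm across, from 4 to 22 mm above its origin, shank only 12 mm long. Origin: underside of its collar, on the rack's top.
- tile: Glazed white tile, 66 x 98 x 6 mm, lying on the jig's bed at the far end, ahead of the fence (the fence does not reach it). Origin: centre of its underside.
- tape: Roll of masking tape lying flat, 100 mm across, 25 mm high. Origin: centre of its underside.
- tin: Closed black paint tin, 104 x 199 x 29 mm. Origin: centre of its underside.
- bowls: Stack of white bowls, 132 mm across, 89 mm high. Origin: centre of its underside.
- tall_jar: Tall glass pigment jar with lid, 59 mm across, 111 mm high. Origin: centre of its underside.
- wide_jar: Wide glass pigment jar with lid, 78 mm across, 82 mm high. Origin: centre of its underside.
- scale: Pocket scale, 128 x 95 x 17 mm as it lies. Origin: centre of its underside.
- brush: Paint brush with wooden handle, 208 mm long, lying flat. Origin: centre of its underside.

How it is judged (in metres and radians):
On the way, in this order (a step that is already met when the one before it is completed fails the run):
1. the thumbscrew is lifted out of the rack (height (world z) of screw_tip above 0.045 m), for 0.1 s.
2. the thumbscrew's shank is in the hole of the fence's foot (z of screw_tip in the frame of fence_hole below -0.005 m and horizontal distance between screw_tip and fence_hole below 0.003 m), for 0.1 s.
At the end, for the whole second after the job is handed in: The thumbscrew stands upright (within 4 degrees) through the fence's foot and the strip beneath, its shank within 3 mm of the fence hole's axis and its collar down on the foot to within 2.5 mm, released and at rest (z of screw_tip in the frame of jig below 0.0165 m and horizontal distance between screw_tip and fence_hole below 0.003 m and angle between thumbscrew's own z axis and vertical below 0.07 rad and linear speed of thumbscrew below 0.01 m/s and velocity of joint fence between -0.005 and 0.005 m/s and contact force between thumbscrew and the fingers below 0.1 N); the robot touches nothing.
It fails at once if the thumbscrew is forced: it presses on the jig, strip or fence with more than 40 N (contact force between thumbscrew and jig above 40 N or contact force between thumbscrew and strip above 40 N).
It fails at once if the robot itself presses on the jig or its fence with more than 40 N (contact force between any of the fingers, the arm and jig above 40 N).
It fails at once if the stubby screw is taken out of the rack or moved (distance of stub_screw from where it was at the start of the episode above 0.015 m).
It fails at once if a bystander is pushed more than 20 mm (distance of any of tile, tape, tin, bowls, tall_jar, wide_jar, scale, brush from where it was at the start of the episode above 0.02 m).
It also fails if it takes over 61 s, if anything falls off the work surface, if the arm or the gripper's body presses on something with over 40 N, if the wrist force passes 120 N, or if a joint passes its speed limit or range.

## Working session

There is one attempt and no reset: what is moved stays moved. The work goes in short steps, Python scripts to look and compute and a tool call to move; the robot and the scene stay as the last step left them, time stands still between calls to the robot, and variables do not carry over. Pictures are saved under pics/ and viewed, at most 10 in all, crops included, and the job is handed in when it is done.

Besides the shell and the picture viewer there is one more tool, called after "Request:" as a command line: name --argument value ..., lists and objects as JSON in quotes. carry_out: Moves the arm, as the interface text tells. Its arguments: {"type":"object","properties":{"deltas":{"type":"array"}},"required":["deltas"]}

```bash
mkdir -p pics
python3 - <<'E'
from cell import ctrl
import cv2
for n in("scene","top"):
    cv2.imwrite(f"pics/{n}0.png",cv2.cvtColor(ctrl.get_image(n),cv2.COLOR_RGB2BGR))
    c=ctrl.calibration(n);print(n,c)
print(ctrl.read_state(),ctrl.grip_depth)
E
```

```text
scene {'mtx': array([[468.12275886,   0.        , 322.96536712],
       [  0.        , 468.12275886, 232.82420414],
       [  0.        ,   0.        ,   1.        ]]), 'R': array([[-0.45581843, -0.89006886, -0.0026414 ],
       [-0.49224645,  0.25455751, -0.83240249],
       [ 0.74156793, -0.37812418, -0.55416524]]), 't': array([320.27234824, 268.91713389, 871.61241157])}
top {'mtx': array([[517.69317448,   0.        , 312.5819755 ],
       [  0.        , 517.69317448, 235.83500834],
       [  0.        ,   0.        ,   1.        ]]), 'R': array([[-0.02768648, -0.99938684,  0.02143348],
       [-0.9953013 ,  0.02557042, -0.09338883],
       [ 0.09278351, -0.02391838, -0.99539898]]), 't': array([  90.17902463,  497.0639872 , 1528.69254936])}
{'clock': 0.1, 'qpos': array([ 1.04821682,  0.62926743,  0.03841568,  1.51828434, -0.02699955,
        0.99630736, -0.02001115]), 'qd': array([ 1.68841990e-05, -2.24790792e-03,  1.84637515e-03, -2.47951159e-03,
        1.30125307e-03, -7.75774106e-04,  9.85152203e-04]), 'tau': array([ 3.29524897e-03, -5.64535332e+01,  1.23048194e+00, -1.93973011e+01,
        1.13115739e-02,  5.41786008e-03,  2.18972446e-05]), 'eef_pos': array([ 286.45680462, -582.78164755,  203.06639666]), 'tool_rot': array([-3.1398431e+00,  2.2190165e-06,  4.5679175e-01]), 'force': array([-0.25714417,  0.10304772,  0.24744305]), 'torque': array([-0.05087488,  0.00453638,  0.03356228]), 'gripper_force': 0.0, 'width': 85.1230552676216} 18.700000000000003
```

View pics/scene0.png

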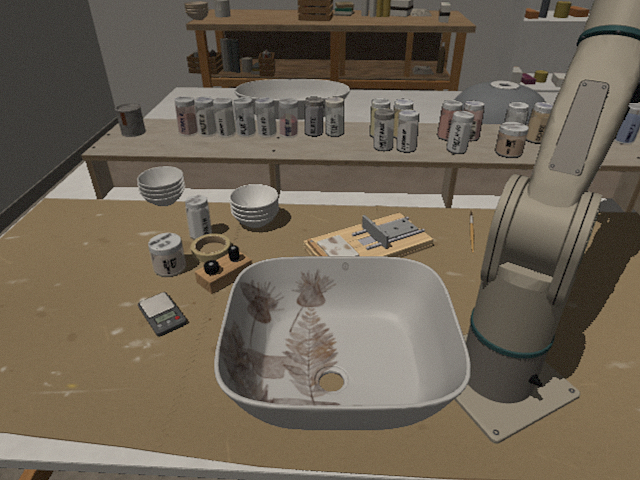

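View pics/top0.png

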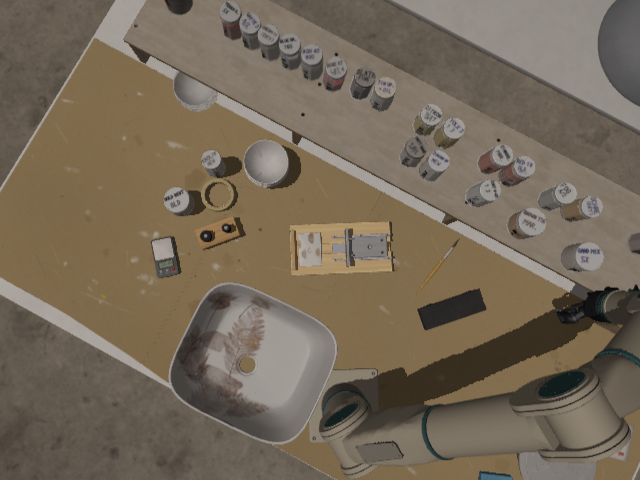

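The overview shows the rack at about (219,233) in the top view with two screws. The jig is at about (342,247) with the tile on its left, so the fence slides toward image left. Next I'll enlarge both.

Run:
```python
import cv2,numpy as np
t=cv2.imread("pics/top0.png");s=cv2.imread("pics/scene0.png")
def c(im,x,y,w,h,k):return cv2.resize(im[y:y+h,x:x+w],None,fx=k,fy=k,interpolation=cv2.INTER_CUBIC)
a=c(t,285,215,114,65,7); b=np.hstack([c(t,190,210,57,42,7),c(s,190,235,57,62,7)[:294]])
cv2.imwrite("pics/mosA.png",np.vstack([a[:,:798],np.hstack([c(t,190,212,57,20*2,7)[:140*2-135],c(s,190,240,57,40,7)[:145]])]) if 0 else a)
cv2.imwrite("pics/mosB.png",np.vstack([np.hstack([c(t,190,208,60,46,6.5),c(s,190,240,60,46,6.5)]),c(s,300,208,140,54,5.5714)[:, :780]]))
```

```text
(no output)
```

View pics/mosA.png

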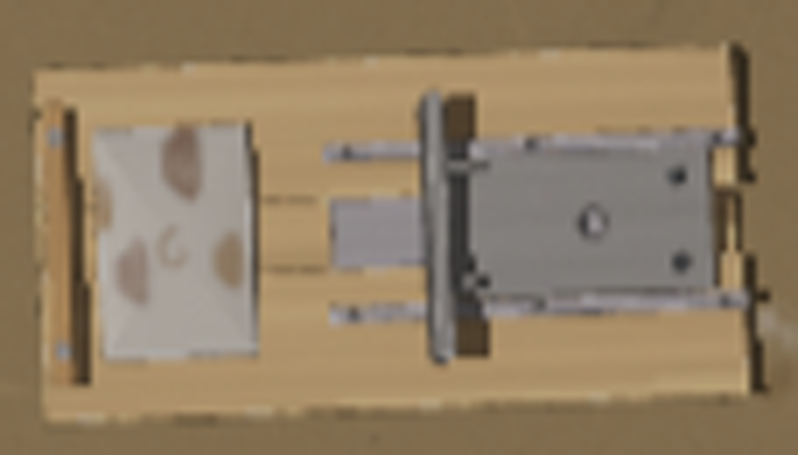

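View pics/mosB.png

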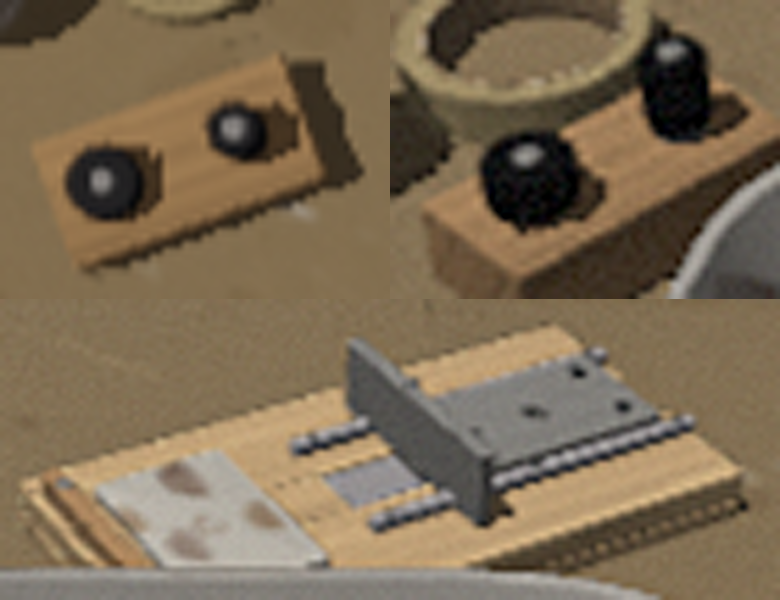

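The slim screw is the right-hand one, with its knob at top (226.6,228.0) and scene (233.8,253.1). The fence hole is at top (369.7,246.7) and scene (396.4,228.1). Next I'll turn these into world positions.

```bash
cat > h.py <<'E'
from cell import ctrl
import numpy as np,cv2
from scipy.spatial.transform import Rotation as Ro
def onz(n,uv,z):
    c=ctrl.calibration(n);R,t=c["R"],c["t"];o=-R.T@t
    d=R.T@np.linalg.inv(c["mtx"])@np.array([*uv,1.]);return o+d*(z-o[2])/d[2]
def tri(a,b):
    P=[ctrl.calibration(n)["mtx"]@np.c_[ctrl.calibration(n)["R"],ctrl.calibration(n)["t"]] for n in("top","scene")]
    X=cv2.triangulatePoints(*P,np.array(a,float),np.array(b,float)).ravel();return X[:3]/X[3]
def proj(n,X):
    c=ctrl.calibration(n);x=c["mtx"]@(c["R"]@np.array(X,float)+c["t"]);return x[:2]/x[2]
def toolmove(target,yaw):
    """delta in tool axes from measured pose to target pos (mm) with tool straight down at yaw"""
    s=ctrl.read_state();R=Ro.from_euler("xyz",s["tool_rot"]);T=Ro.from_euler("xyz",[np.pi,0,yaw])
    return np.degrees((R.inv()*T).as_rotvec()),R.inv().apply(np.array(target)-s["eef_pos"])/1e3,s
E
python3 - <<'E'
from h import *
np.set_printoptions(precision=1,suppress=True)
print("slim top@60",onz("top",(226.6,228.0),60),"scene@55",onz("scene",(233.8,253.1),55),"tri",tri((226.6,228),(233.8,253.1)))
st=(190+104/6.5,208+183/6.5);ss=(190+138/6.5,240+175/6.5)
print("stub",onz("top",st,54),onz("scene",ss,49),tri(st,ss))
r=[onz("top",(190+x/6.5,208+y/6.5),36) for x,y in[(35,150),(282,55),(325,178),(88,268)]];print("rack",np.array(r),np.mean(r,0))
j=[onz("top",(285+x/7,215+y/7),28) for x,y in[(35,70),(730,45),(752,393),(45,420)]];print("jig",np.array(j),np.mean(j,0))
for a,b in((0,1),(3,2)):
    d=j[a]-j[b];print(np.degrees(np.arctan2(d[1],d[0])),np.linalg.norm(d))
print("hole",onz("top",(369.7,246.7),38),onz("scene",(396.4,228.1),38),tri((369.7,246.7),(396.4,228.1)))
# basin rim height
for z in(0,100,150,200): print(z,[onz("top",p,z)[:2] for p in((170,370),(336,350),(225,285))],[onz("scene",p,z)[:2] for p in((232,270),(460,350),)])
E
```

```text
slim top@60 [525.2 327.9  60. ] scene@55 [525.3 327.5  55. ] tri [525.5 328.1  55.1]
stub [503.4 389.   54. ] [505.6 388.4  49. ] [503.6 389.2  50.7]
rack [[521.  423.4  36. ]
 [561.8 310.8  36. ]
 [504.9 292.   36. ]
 [466.6 399.8  36. ]] [513.6 356.5  36. ]
jig [[ 533.   143.6   28. ]
 [ 536.3 -154.5   28. ]
 [ 387.2 -157.6   28. ]
 [ 383.9  142.9   28. ]] [460.1  -6.4  28. ]
90.62910846337242 298.05311502164614
90.6181198899292 300.5342121394233
hole [461.1 -91.3  38. ] [459.7 -91.8  38. ] [460.8 -91.8  37.4]
0 [array([114.8, 507.9]), array([158.,  16.]), array([360. , 343.3])] [array([535.3, 335. ]), array([81.6, 13.1])]
100 [array([130.2, 482.8]), array([170.6,  22.3]), array([359.7, 328.7])] [array([407.7, 364.8]), array([18.1, 88.4])]
150 [array([137.8, 470.2]), array([176.9,  25.4]), array([359.5, 321.3])] [array([343.9, 379.8]), array([-13.7, 126.1])]
200 [array([145.5, 457.6]), array([183.2,  28.5]), array([359.4, 314. ])] [array([280. , 394.7]), array([-45.5, 163.8])]
```

Run:
```python
from h import *
np.set_printoptions(precision=4,suppress=True)
w,d,_=toolmove((480,-100,205),np.radians(109.8));print(w,d,d/12)
```

```text
[ -0.0819  -0.0731 -83.6277] [ 0.3866 -0.3479 -0.0013] [ 0.0322 -0.029  -0.0001]
```

Request:
carry_out --deltas '[0,0,0,0.0322,-0.029,0,-1,0,0,0,0.0322,-0.029,0,-1,0,0,0,0.0322,-0.029,0,-1,0,0,0,0.0322,-0.029,0,-1,0,0,0,0.0322,-0.029,0,-1,0,0,0,0.0322,-0.029,0,-1,0,0,0,0.0322,-0.029,0,-1,0,0,0,0.0322,-0.029,0,-1,0,0,0,0.0322,-0.029,0,-1,0,0,0,0.0322,-0.029,0,-1,0,0,0,0.0322,-0.029,0,-1,0,0,0,0.0322,-0.029,0,-1]'

```text
clock: 1.6
eef_pos: [480.2, -99.3, 203.7]
tool_rot: [-3.141, 0.0, 0.457]
force: [0.4, 0.1, -0.1]
width: 85.6
gripper_force: 0.0
```

Request:
carry_out --deltas '[0,0,-10,0,0,0,-1,0,0,-10,0,0,0,-1,0,0,-10,0,0,0,-1,0,0,-10,0,0,0,-1,0,0,-10,0,0,0,-1,0,0,-10,0,0,0,-1,0,0,-10,0,0,0,-1,0,0,-10,0,0,0,-1,0,0,-3.6,0,0,0,-1,0,0,0,0,0,0,-1]'

```text
clock: 2.85
eef_pos: [479.7, -100.7, 203.7]
tool_rot: [-3.141, -0.0, 1.915]
force: [-0.8, -0.5, -1.0]
width: 85.1
gripper_force: 0.0
```

Run:
```python
from h import *
np.set_printoptions(precision=4,suppress=True)
w,d,s=toolmove((525.3,328,150),np.radians(109.8));print(w,d,d/9,s["eef_pos"],s["force"])
```

```text
[-0.0261 -0.026  -0.0877] [0.3882 0.1875 0.0538] [0.0431 0.0208 0.006 ] [ 479.7494 -100.729   203.6788] [-0.8493 -0.5362 -1.0158]
```

Request:
carry_out --deltas '[0,0,0,0.0431,0.0208,0,-0.2,0,0,0,0.0431,0.0208,0,-0.2,0,0,0,0.0431,0.0208,0,-0.2,0,0,0,0.0431,0.0208,0,-0.2,0,0,0,0.0431,0.0208,0,-0.2,0,0,0,0.0431,0.0208,0,-0.2,0,0,0,0.0431,0.0208,0,-0.2,0,0,0,0.0431,0.0208,0,-0.2,0,0,0,0.0434,0.0211,0,-0.2,0,0,0,0,0,0.05,-0.2,0,0,0,0,0,0,-0.2]'

```text
clock: 4.22
eef_pos: [522.4, 326.1, 150.3]
tool_rot: [-3.133, 0.003, 1.916]
force: [0.2, 0.2, -0.2]
width: 51.4
gripper_force: 0.0
```

Run:
```python
from h import *
np.set_printoptions(precision=4,suppress=True)
w,d,s=toolmove((525.3,328,44),np.radians(109.8));print(w,d,s["eef_pos"],s["force"],s["width"])
im=[ctrl.get_image(n) for n in("top","scene")]
c=lambda i,x,y:cv2.resize(im[i][y:y+90,x:x+80],None,fx=5,fy=5,interpolation=cv2.INTER_CUBIC)
cv2.imwrite("pics/g1.png",cv2.cvtColor(np.hstack([c(0,180,180),c(1,190,190)]),cv2.COLOR_RGB2BGR))
```

```text
[-0.4849  0.1724 -0.0179] [0.0011 0.0043 0.1063] [522.3562 326.1275 150.3358] [ 0.1947  0.1619 -0.2338] 51.42893598481185
```

View pics/g1.png

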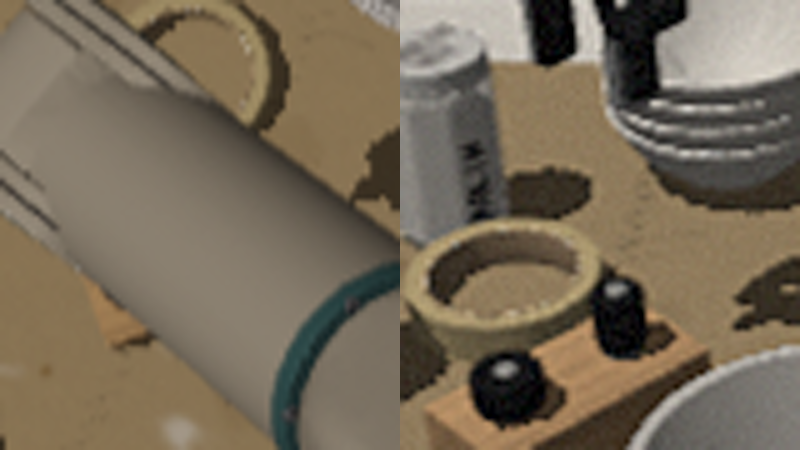

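The arm hides the rack from the top camera. The scene view shows the fingers above, with the rack and tape clear. The arm is still settling, so I'll let it hold and then descend.

Request:
carry_out --deltas '[0,0,0,0,0,0.02,-0.2,0,0,0,0,0,0.02,-0.2,0,0,0,0,0,0,-0.2,0,0,0,0,0,0,-0.2]'

```text
clock: 4.82
eef_pos: [526.4, 328.4, 115.8]
tool_rot: [3.139, -0.001, 1.915]
force: [-0.7, 0.1, -0.1]
width: 51.2
gripper_force: 0.0
```

Run:
```python
from h import *
np.set_printoptions(precision=4,suppress=True)
w,d,s=toolmove((525.3,328,44),np.radians(109.8));print(w,d,s["eef_pos"],s["force"],s["width"],s["qd"])
```

```text
[ 0.1644 -0.0349 -0.091 ] [-0.0001 -0.0014  0.0718] [526.4001 328.4362 115.8342] [-0.7125  0.1298 -0.0534] 51.166114019680634 [-0.0033 -0.001  -0.0024 -0.0003  0.0002 -0.0053 -0.0013]
```

Request:
carry_out --deltas '[0,0,0,0,-0.0014,0.012,-0.2,0,0,0,0,0,0.012,-0.2,0,0,0,0,0,0.012,-0.2,0,0,0,0,0,0.012,-0.2,0,0,0,0,0,0.012,-0.2,0,0,0,0,0,0.011,-0.2,0,0,0,0,0,0,-0.2,0,0,0,0,0,0,-0.2]'

```text
clock: 5.82
eef_pos: [524.1, 327.9, 43.1]
tool_rot: [3.141, -0.0, 1.916]
force: [0.1, 0.8, -0.5]
width: 51.2
gripper_force: 0.0
```

Run:
```python
from h import *
np.set_printoptions(precision=4,suppress=True)
w,d,s=toolmove((525.3,328,44),np.radians(109.8));print(w,d,s["eef_pos"],s["force"],s["width"])
im=ctrl.get_image("scene")
cv2.imwrite("pics/g2.png",cv2.cvtColor(cv2.resize(im[210:300,180:280],None,fx=6,fy=6,interpolation=cv2.INTER_CUBIC),cv2.COLOR_RGB2BGR))
```

```text
[ 0.0311 -0.0113 -0.0287] [-0.0003  0.0012 -0.0009] [524.0747 327.8882  43.138 ] [ 0.0521  0.795  -0.5068] 51.162903672708836
```

View pics/g2.png

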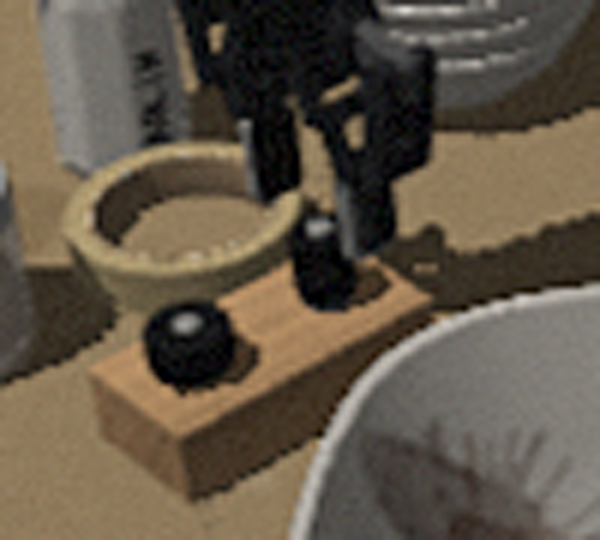

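The knob is between the two fingers at crop (322,260), but the tips look a little high. I'll check with projections before closing.

Run:
```python
from h import *
np.set_printoptions(precision=1,suppress=True)
s=ctrl.read_state();R=Ro.from_euler("xyz",s["tool_rot"]).as_matrix();p=s["eef_pos"]
f=lambda X:(proj("scene",X)-[180,210])*6
for z in (43,50,55,62): print(z,f([p[0],p[1],z]),[f(p*[1,1,0]+[0,0,z]+k*R[:,1]) for k in(-25.5,25.5,-40,40)])
print("knob top",f([525.3,328,70]),"bottom",f([525.3,328,40]))
im=ctrl.get_image("scene")
c=cv2.resize(im[210:300,180:280],None,fx=6,fy=6,interpolation=cv2.INTER_CUBIC)
c=np.clip(c.astype(float)*2.2,0,255).astype(np.uint8)
for z in(43,50):
  for k in(-25.5,25.5):
    cv2.circle(c,tuple(int(v) for v in f(p*[1,1,0]+[0,0,z]+k*R[:,1])),4,(255,0,0) if z==43 else (0,255,0),-1)
cv2.imwrite("pics/g3.png",cv2.cvtColor(c,cv2.COLOR_RGB2BGR))
```

```text
43 [325.9 284.8] [array([366.5, 311.4]), array([286.3, 258.9]), array([390. , 326.9]), array([264.3, 244.5])]
50 [324.  270.6] [array([364.7, 297.1]), array([284.3, 244.8]), array([388.3, 312.5]), array([262.2, 230.4])]
55 [322.6 260.4] [array([363.4, 286.8]), array([282.9, 234.6]), array([387.1, 302.1]), array([260.7, 220.2])]
62 [320.7 245.9] [array([361.6, 272.3]), array([280.8, 220.3]), array([385.3, 287.6]), array([258.6, 206. ])]
knob top [317.5 227.9] bottom [325.7 289.4]
```

View pics/g3.png

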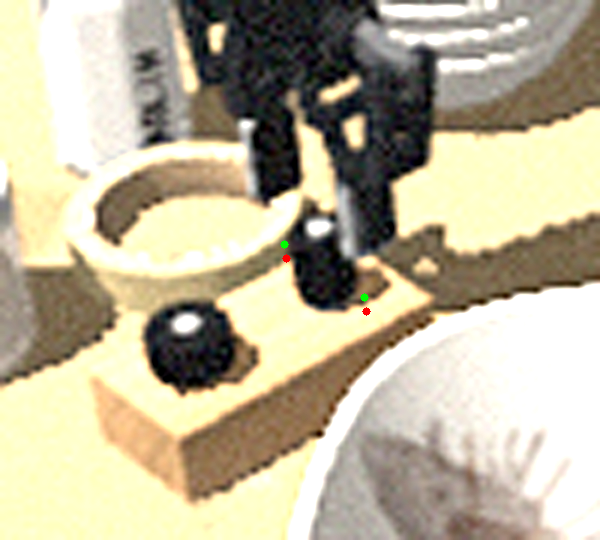

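Request:
carry_out --deltas '[0,0,0,0,0.001,0.003,-0.2,0,0,0,0,0,0.003,-0.2,0,0,0,0,0,0,-0.2,0,0,0,0,0,0,-0.2]'

```text
clock: 6.42
eef_pos: [524.8, 328.0, 36.9]
tool_rot: [-3.142, -0.0, 1.916]
force: [0.1, 0.5, -0.8]
width: 51.3
gripper_force: 0.0
```

Run:
```python
from h import *
np.set_printoptions(precision=1,suppress=True,linewidth=150)
s=ctrl.read_state();p=s["eef_pos"];print(p,s["force"],s["width"])
im=ctrl.get_image("scene");b=cv2.cvtColor(cv2.imread("pics/scene0.png"),cv2.COLOR_BGR2RGB)
g=im.max(2).astype(int);d=np.abs(im.astype(int)-b).max(2)
print("cols 222..250; now-intensity rows 236..262 ('.'=unchanged)")
for r in range(234,262): print(r," ".join(f"{g[r,c]:3d}" if d[r,c]>25 else "  ." for c in range(220,252)))
R=Ro.from_euler("xyz",s["tool_rot"]).as_matrix()
for z in(p[2],p[2]+8,p[2]+25):print(z,[proj("scene",[*(p+k*R[:,1])[:2],z]) for k in(-33,-25,25,33)])
```

```text
[524.8 328.   36.9] [ 0.1  0.5 -0.8] 51.31963339954969
cols 222..250; now-intensity rows 236..262 ('.'=unchanged)
234 113  75   6  13  28  14  18  21  16  53   .   .   .  99   0  10   8  60   .   .  88  16  22  28   8   9  14   0  16   7  18  27
235   .  72  21   4  11  21  17   5  12  35   .   . 161   .  47  16  19  31   .   .  84  23  32  27  25   4  40  46  21  25   9  24
236 133  74  38   5   3  20   2  12   1   7   .   .   .   .  53  10  13  15  83 105  72  27  25  28   6  34  51  35  25  17  16  28
237   .  63  43   3  13   5  14  17  21   0   .   .   .   .  89  26  26  20  23  49  46  31  20   7  19  20  29  20   8  10   8  47
238   .   .  51   6  12  22  26   0  20   0   .   .   .   .   .  46  20  21  14  23  26  26  22  26  33  21  20  15  21  19   5  48
239   .   .  59   0   0  21  18  14  18   0  89   .   .   .   .  44  24  32  24  23  23  27  28  22   7   7  19  13  10  17  38   .
240   . 101  66  12   7  12   0   8  15   7  61   .   .   .   .  96  25  27  22  16  33  34  24  20  20  16   7   4  46  62 108   .
241   . 103   .   8  17  16   0  19  22   4  79   .   .   .   
[... 2342 characters left out ...]
  .   .   .   .   .   .   .   .   .   .   .   .   .   .   .   .   .   .   .   .   .   .   .   .   .   .
260   .   .   .   .   .   .   .   .   .   .   .   .   .   .   .   .   .   .   .   .   .   .   .   .   .   .   .   .   .   .   .   .
261   .   .   .   .   .   .   .   .   .   .   .   .   .   .   .   .   .   .   .   .   .   .   .   .   .   .   .   .   .   .   .   .
36.89400956021281 [array([243.2, 265.2]), array([241.1, 263.8]), array([228. , 255.2]), array([226. , 253.8])]
44.89400956021281 [array([242.9, 262.5]), array([240.8, 261. ]), array([227.7, 252.5]), array([225.6, 251.2])]
61.89400956021281 [array([242.2, 256.6]), array([240. , 255.2]), array([226.8, 246.7]), array([224.8, 245.4])]
```

Request:
carry_out --deltas '[0,0,0,0,0,0.002,-0.2,0,0,0,0,0,0.002,-0.2,0,0,0,0,0,0,-0.2,0,0,0,0,0,0,-0.2]'

```text
clock: 6.98
eef_pos: [524.8, 328.0, 32.9]
tool_rot: [3.142, -0.0, 1.916]
force: [-0.3, 0.1, 0.6]
width: 51.3
gripper_force: 0.0
```

Request:
carry_out --deltas '[0,0,0,0,0,0.002,-0.2,0,0,0,0,0,0.002,-0.2,0,0,0,0,0,0,-0.2,0,0,0,0,0,0,-0.2]'

```text
clock: 7.48
eef_pos: [524.8, 328.0, 28.9]
tool_rot: [3.142, -0.0, 1.916]
force: [-0.2, -0.2, -0.9]
width: 51.0
gripper_force: 0.0
```

Request:
carry_out --deltas '[0,0,0,0,0,0.002,-0.2,0,0,0,0,0,0.002,-0.2,0,0,0,0,0,0,-0.2,0,0,0,0,0,0,-0.2]'

```text
clock: 7.98
eef_pos: [524.8, 328.0, 24.9]
tool_rot: [-3.142, 0.0, 1.916]
force: [-0.0, 0.6, -0.2]
width: 51.2
gripper_force: 0.0
```

Run:
```python
from h import *
s=ctrl.read_state();print(s["eef_pos"],s["force"])
im=ctrl.get_image("scene");cv2.imwrite("pics/g4.png",cv2.cvtColor(np.clip(cv2.resize(im[210:300,180:280],None,fx=6,fy=6,interpolation=cv2.INTER_CUBIC)*2.,0,255).astype(np.uint8),cv2.COLOR_RGB2BGR))
```

```text
[524.79696267 327.98741267  24.89725642] [-4.93228062e-05  5.66663620e-01 -2.34500939e-01]
```

View pics/g4.png

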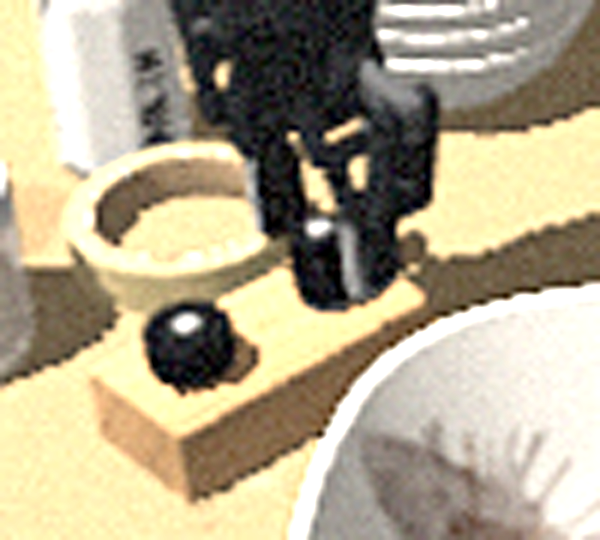

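At TCP z = 25 the tips are at crop (280,235) and (365,300), which is about 50 mm above the table. They straddle the knob with no contact, so I'm closing.

Request:
carry_out --deltas '[0,0,0,0,0,0,0,0,0,0,0,0,0,0.2,0,0,0,0,0,0,0.4,0,0,0,0,0,0,0.6,0,0,0,0,0,0,1,0,0,0,0,0,0,1,0,0,0,0,0,0,1,0,0,0,0,0,0,1]'

```text
clock: 9.02
eef_pos: [525.1, 328.2, 25.2]
tool_rot: [3.141, -0.0, 1.916]
force: [-0.0, -0.2, 6.3]
width: 20.9
gripper_force: 58.8
```

Request:
carry_out --deltas '[0,0,0,0,0,-0.004,1,0,0,0,0,0,-0.006,1,0,0,0,0,0,-0.01,1,0,0,0,0,0,-0.015,1,0,0,0,0,0,-0.015,1,0,0,0,0,0,-0.015,1,0,0,0,0,0,-0.015,1,0,0,0,0,0,0,1,0,0,0,0,0,0,1]'

```text
clock: 10.15
eef_pos: [524.5, 327.7, 104.7]
tool_rot: [-3.141, 0.0, 1.916]
force: [-0.1, -0.5, -0.8]
width: 21.4
gripper_force: 59.0
```

Run:
```python
from h import *
np.set_printoptions(precision=4,suppress=True)
w,d,s=toolmove((461,-91.5,110),np.radians(90.6));print(w,d,s["eef_pos"],s["force"],s["width"])
print((proj("scene",[525,328,80]),proj("scene",[525,328,110])))
im=ctrl.get_image("scene");cv2.imwrite("pics/g5.png",cv2.cvtColor(np.clip(cv2.resize(im[190:280,180:280],None,fx=6,fy=6,interpolation=cv2.INTER_CUBIC)*2.,0,255).astype(np.uint8),cv2.COLOR_RGB2BGR))
```

```text
[-0.0302  0.022  19.1676] [-0.373  -0.2016 -0.0051] [524.5417 327.6985 104.6898] [-0.1214 -0.5414 -0.8402] 21.409390028003806
(array([232.4811, 244.5598]), array([231.0485, 233.8764]))
```

View pics/g5.png

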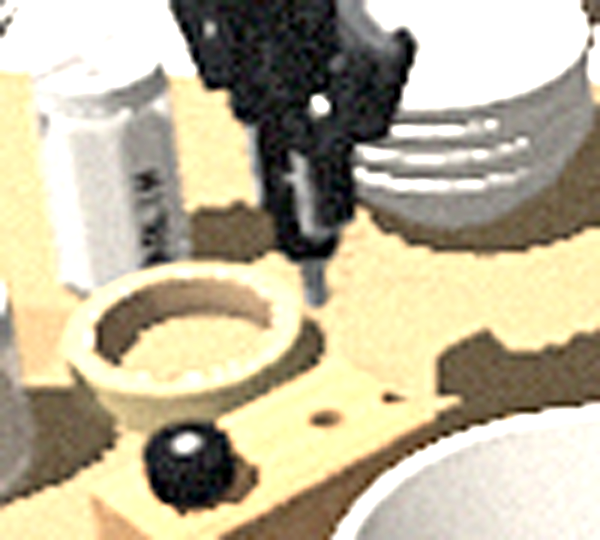

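The screw is held upright with its shank tip at crop (315,300), which agrees with a tip about 13 mm below the reported TCP. Now to the jig.

Request:
carry_out --deltas '[0,0,0,-0.02,-0.011,0,1,0,0,0,-0.034,-0.0184,0,1,0,0,0,-0.034,-0.0184,0,1,0,0,0,-0.034,-0.0184,0,1,0,0,0,-0.034,-0.0184,0,1,0,0,0,-0.034,-0.0184,0,1,0,0,0,-0.034,-0.0184,0,1,0,0,0,-0.034,-0.0184,0,1,0,0,0,-0.034,-0.0184,0,1,0,0,0,-0.034,-0.0184,0,1,0,0,0,-0.034,-0.0184,0,1,0,0,0,-0.013,-0.0066,0,1]'

```text
clock: 11.7
eef_pos: [460.2, -93.6, 104.4]
tool_rot: [-3.14, -0.0, 1.912]
force: [0.1, 1.1, -1.0]
width: 21.4
gripper_force: 59.0
```

Request:
carry_out --deltas '[0,0,9.6,0,0,0,1,0,0,9.6,0,0,0,1,0,0,0,0,0,0,1,0,0,0,0,0,0.02,1,0,0,0,0,0,0,1,0,0,0,0,0,0,1,0,0,0,0,0,0,1]'

```text
clock: 12.58
eef_pos: [461.7, -91.1, 85.4]
tool_rot: [3.141, 0.0, 1.582]
force: [0.7, 0.4, -0.8]
width: 21.3
gripper_force: 59.0
```

Run:
```python
from h import *
np.set_printoptions(precision=4,suppress=True)
w,d,s=toolmove((461,-91.5,54),np.radians(90.6));print(w,d,s["eef_pos"],s["force"],s["width"])
p=s["eef_pos"];print([proj("scene",[p[0],p[1],z]) for z in(p[2]-13.2,p[2]+10.8)],proj("scene",[461,-91.5,38]))
im=ctrl.get_image("scene");x,y=345,165
cv2.imwrite("pics/j1.png",cv2.cvtColor(np.clip(cv2.resize(im[y:y+90,x:x+100],None,fx=6,fy=6,interpolation=cv2.INTER_CUBIC)*2.,0,255).astype(np.uint8),cv2.COLOR_RGB2BGR))
```

```text
[0.0541 0.0006 0.0169] [-0.0004 -0.0007  0.0314] [461.6672 -91.1404  85.4006] [ 0.7062  0.3763 -0.8255] 21.286309084560525
[array([396.8652, 216.6946]), array([397.6628, 208.6899])] [396.0179 227.8906]
```

View pics/j1.png

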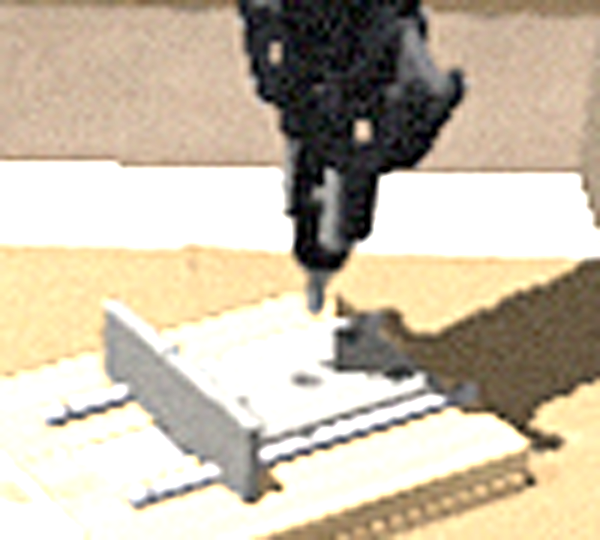

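The tip is at crop (316,310) and the fence hole at (307,379), lined up to about 1–2 mm. I'm descending gently.

Request:
carry_out --deltas '[0,0,0,0,-0.0006,0.008,1,0,0,0,0,0,0.008,1,0,0,0,0,0,0.008,1,0,0,0,0,0,0.006,1,0,0,0,0,0,0,1,0,0,0,0,0,0,1]'

```text
clock: 13.38
eef_pos: [460.7, -91.2, 54.9]
tool_rot: [3.141, -0.0, 1.581]
force: [0.5, -0.2, -0.4]
width: 21.0
gripper_force: 59.0
```

Request:
carry_out --deltas '[0,0,0,0,0,0.0015,1,0,0,0,0,0,0.0015,1,0,0,0,0,0,0.0015,1,0,0,0,0,0,0,1]'

```text
clock: 13.88
eef_pos: [460.6, -91.2, 50.3]
tool_rot: [-3.141, -0.0, 1.581]
force: [-0.2, 0.3, -0.4]
width: 21.1
gripper_force: 59.0
```

Request:
carry_out --deltas '[0,0,0,0,0,0.0015,1,0,0,0,0,0,0.0015,1,0,0,0,0,0,0,1]'

```text
clock: 14.25
eef_pos: [460.9, -91.2, 47.3]
tool_rot: [3.141, -0.0, 1.581]
force: [0.9, -0.1, -0.9]
width: 21.3
gripper_force: 59.0
```

Request:
carry_out --deltas '[0,0,0,0,0,0.0015,1,0,0,0,0,0,0,1]'

```text
clock: 14.5
eef_pos: [460.9, -91.2, 45.9]
tool_rot: [3.141, -0.0, 1.581]
force: [1.2, 0.6, -1.3]
width: 20.8
gripper_force: 59.0
```

Request:
carry_out --deltas '[0,0,0,0,0,0.0015,1,0,0,0,0,0,0,1]'

```text
clock: 14.75
eef_pos: [460.8, -91.2, 44.4]
tool_rot: [3.141, -0.0, 1.581]
force: [0.5, 0.6, -0.2]
width: 20.9
gripper_force: 59.0
```

The tip is inside the foot hole with no resistance. I'm going on down to the strip.

Request:
carry_out --deltas '[0,0,0,0,0,0.0015,1,0,0,0,0,0,0.0015,1,0,0,0,0,0,0,1]'

```text
clock: 15.12
eef_pos: [460.8, -91.3, 41.3]
tool_rot: [3.141, -0.0, 1.581]
force: [0.7, -0.2, -1.7]
width: 21.2
gripper_force: 59.1
```

Request:
carry_out --deltas '[0,0,0,0,0,0.001,1,0,0,0,0,0,0,1]'

```text
clock: 15.38
eef_pos: [460.9, -91.2, 40.4]
tool_rot: [3.141, -0.0, 1.581]
force: [1.4, 0.1, -0.5]
width: 21.3
gripper_force: 59.1
```

Request:
carry_out --deltas '[0,0,0,0,0,0.001,1,0,0,0,0,0,0,1]'

```text
clock: 15.62
eef_pos: [460.9, -91.2, 39.4]
tool_rot: [3.141, -0.0, 1.581]
force: [2.0, -0.6, 0.1]
width: 21.0
gripper_force: 59.1
```

Request:
carry_out --deltas '[0,0,0,0,0,0.0007,1,0,0,0,0,0,0,1]'

```text
clock: 15.88
eef_pos: [460.9, -91.2, 39.0]
tool_rot: [3.141, 0.0, 1.581]
force: [-0.1, -1.5, 3.9]
width: 20.7
gripper_force: 59.7
```

Request:
carry_out --deltas '[0,0,0,0,0,0.0007,1,0,0,0,0,0,0,1]'

```text
clock: 16.12
eef_pos: [460.9, -91.3, 38.8]
tool_rot: [3.141, 0.001, 1.581]
force: [-0.7, -0.9, 11.1]
width: 21.2
gripper_force: 60.4
```

Strip contact is at TCP z of about 39. I'll back off slightly and slide the first 14 mm, since the hole is at least 18 mm ahead.

Request:
carry_out --deltas '[0,0,0,0,0,-0.001,1,0,0,0,0.001,0,0,1,0,0,0,0.001,0,0,1,0,0,0,0.001,0,0,1,0,0,0,0.001,0,0,1]'

```text
clock: 16.75
eef_pos: [460.9, -87.6, 39.1]
tool_rot: [3.141, 0.001, 1.58]
force: [1.7, -4.2, 3.9]
width: 21.0
gripper_force: 59.4
```

Request:
carry_out --deltas '[0,0,0,0.0012,0,0,1,0,0,0,0.0012,0,0,1,0,0,0,0.0012,0,0,1,0,0,0,0.0012,0,0,1,0,0,0,0.0012,0,0,1,0,0,0,0.0012,0,0,1,0,0,0,0.0014,0,0,1,0,0,0,0.0014,0,0,1]'

```text
clock: 17.75
eef_pos: [460.7, -77.1, 39.1]
tool_rot: [3.141, -0.0, 1.581]
force: [3.0, -4.0, 4.2]
width: 21.3
gripper_force: 59.5
```

Request:
carry_out --deltas '[0,0,0,0.0012,0,0,1,0,0,0,0.0013,0,0,1,0,0,0,0,0,0,1]'

```text
clock: 18.12
eef_pos: [460.6, -74.6, 39.1]
tool_rot: [3.141, -0.0, 1.581]
force: [2.6, -3.5, 4.6]
width: 20.7
gripper_force: 59.5
```

Request:
carry_out --deltas '[0,0,0,0.0012,0,0,1,0,0,0,0.0013,0,0,1,0,0,0,0,0,0,1]'

```text
clock: 18.5
eef_pos: [460.6, -72.1, 39.1]
tool_rot: [3.141, -0.0, 1.581]
force: [2.6, -3.5, 4.7]
width: 20.5
gripper_force: 59.5
```

Request:
carry_out --deltas '[0,0,0,0.0012,0,0,1,0,0,0,0.0013,0,0,1,0,0,0,0,0,0,1]'

```text
clock: 18.88
eef_pos: [460.6, -69.4, 39.0]
tool_rot: [3.141, -0.0, 1.581]
force: [3.5, -2.2, 3.9]
width: 21.0
gripper_force: 59.5
```

Request:
carry_out --deltas '[0,0,0,0.0012,0.0003,0,1,0,0,0,0.0013,0,0,1,0,0,0,0,0,0,1]'

```text
clock: 19.25
eef_pos: [460.6, -66.7, 38.9]
tool_rot: [-3.141, -0.001, 1.581]
force: [2.2, -1.6, 1.5]
width: 21.1
gripper_force: 59.3
```

Request:
carry_out --deltas '[0,0,0,0.0012,0,0,1,0,0,0,0.0013,0,0,1,0,0,0,0,0,0,1]'

```text
clock: 19.62
eef_pos: [460.6, -64.4, 38.9]
tool_rot: [-3.141, -0.0, 1.581]
force: [2.5, -2.3, 0.3]
width: 21.3
gripper_force: 59.1
```

Request:
carry_out --deltas '[0,0,0,0.0012,0,0,1,0,0,0,0.0013,0,0,1,0,0,0,0,0,0,1]'

```text
clock: 20.0
eef_pos: [460.5, -62.0, 39.0]
tool_rot: [-3.141, -0.0, 1.581]
force: [1.7, -2.7, -0.4]
width: 21.0
gripper_force: 59.1
```

The vertical force dropped to zero around y = -66 to -62, so I'm probing down here.

Request:
carry_out --deltas '[0,0,0,0,0,0.0007,1,0,0,0,0,0,0,1]'

```text
clock: 20.25
eef_pos: [460.6, -62.1, 38.3]
tool_rot: [-3.142, -0.0, 1.581]
force: [2.7, -1.6, 1.1]
width: 20.9
gripper_force: 59.2
```

Request:
carry_out --deltas '[0,0,0,0,0,0.0006,1,0,0,0,0,0,0,1]'

```text
clock: 20.5
eef_pos: [460.6, -62.2, 37.8]
tool_rot: [-3.142, 0.0, 1.581]
force: [2.6, -2.2, 2.4]
width: 20.9
gripper_force: 59.3
```

Request:
carry_out --deltas '[0,0,0,0,0,0.0007,1,0,0,0,0,0,0,1]'

```text
clock: 20.75
eef_pos: [460.6, -62.4, 37.2]
tool_rot: [-3.142, 0.0, 1.581]
force: [2.5, -2.4, 4.7]
width: 21.0
gripper_force: 59.5
```

Request:
carry_out --deltas '[0,0,0,0,0,0.0007,1,0,0,0,0,0,0,1]'

```text
clock: 21.0
eef_pos: [460.6, -62.7, 36.5]
tool_rot: [3.142, 0.001, 1.58]
force: [2.2, -2.5, 6.0]
width: 20.8
gripper_force: 59.7
```

The force is pushing the tip back (-y), so I overshot slightly. I'll ease back and continue.

Request:
carry_out --deltas '[0,0,0,-0.001,0.0004,0,1,0,0,0,0,0,0,1]'

```text
clock: 21.25
eef_pos: [460.8, -63.3, 36.2]
tool_rot: [-3.141, -0.0, 1.581]
force: [1.4, -2.3, 0.9]
width: 21.0
gripper_force: 59.3
```

Request:
carry_out --deltas '[0,0,0,0,0,0.001,1,0,0,0,0,0,0,1]'

```text
clock: 21.5
eef_pos: [461.0, -63.3, 35.1]
tool_rot: [-3.141, 0.0, 1.581]
force: [2.4, -3.3, 0.8]
width: 20.8
gripper_force: 59.3
```

Request:
carry_out --deltas '[0,0,0,0,0,0.001,1,0,0,0,0,0,0,1]'

```text
clock: 21.75
eef_pos: [461.0, -63.3, 34.2]
tool_rot: [-3.141, 0.0, 1.581]
force: [2.5, -2.9, 0.6]
width: 21.0
gripper_force: 59.3
```

It's through the strip, with tip z about 21. I'm going on down toward collar contact at TCP of about 27.

Request:
carry_out --deltas '[0,0,0,-0.0003,0.0002,0.001,1,0,0,0,0,0,0.001,1,0,0,0,0,0,0.001,1,0,0,0,0,0,0,1]'

```text
clock: 22.25
eef_pos: [461.1, -63.5, 31.2]
tool_rot: [-3.141, -0.0, 1.581]
force: [1.1, -2.8, 0.5]
width: 21.1
gripper_force: 59.2
```

Request:
carry_out --deltas '[0,0,0,0,0,0.001,1,0,0,0,0,0,0.001,1,0,0,0,0,0,0,1]'

```text
clock: 22.62
eef_pos: [461.2, -63.5, 29.2]
tool_rot: [-3.141, -0.0, 1.581]
force: [1.5, -3.0, 0.5]
width: 20.9
gripper_force: 59.2
```

Request:
carry_out --deltas '[0,0,0,0,0,0.0008,1,0,0,0,0,0,0.0004,1,0,0,0,0,0,0,1]'

```text
clock: 23.0
eef_pos: [461.2, -63.5, 28.1]
tool_rot: [-3.142, 0.0, 1.581]
force: [1.3, -1.6, -0.2]
width: 20.9
gripper_force: 59.2
```

Request:
carry_out --deltas '[0,0,0,-0.0003,0,0.0007,1,0,0,0,0,0,0,1]'

```text
clock: 23.25
eef_pos: [461.2, -63.7, 27.4]
tool_rot: [-3.142, -0.0, 1.581]
force: [1.2, -2.5, 1.0]
width: 20.8
gripper_force: 59.2
```

Request:
carry_out --deltas '[0,0,0,0,0,0.0006,1,0,0,0,0,0,0,1]'

```text
clock: 23.5
eef_pos: [461.3, -63.8, 27.2]
tool_rot: [3.141, 0.0, 1.581]
force: [-0.0, -1.7, 6.4]
width: 21.1
gripper_force: 59.9
```

The collar is seated: 12 mm below strip contact, with the force rising. Releasing and retreating upward.

Request:
carry_out --deltas '[0,0,0,0,0,0.0002,0.4,0,0,0,0,0,0,0,0,0,0,0,0,0,-0.1,0,0,0,0,0,0,-0.1,0,0,0,0,0,0,-0.1]'

```text
clock: 24.12
eef_pos: [461.2, -63.8, 26.6]
tool_rot: [-3.141, -0.0, 1.581]
force: [0.3, 0.1, 0.3]
width: 47.2
gripper_force: 0.0
```

Request:
carry_out --deltas '[0,0,0,0,0,-0.004,-0.1,0,0,0,0,0,-0.01,-0.1,0,0,0,0,0,-0.02,-0.1,0,0,0,0,0,-0.03,-0.1,0,0,0,0,0,-0.03,-0.1,0,0,0,0,0,-0.03,-0.1,0,0,0,0,0,0,-0.1,0,0,0,0,0,0,-0.1,0,0,0,0,0,0,-0.1]'

```text
clock: 25.25
eef_pos: [460.4, -63.8, 149.8]
tool_rot: [-3.14, -0.0, 1.581]
force: [-0.0, 0.2, -0.0]
width: 47.0
gripper_force: 0.0
```

Run:
```python
from h import *
im=ctrl.get_image("scene");x,y=345,165
print(ctrl.read_state()["force"],[ (proj("scene",[461.2,-63.8,z])-[x,y])*6 for z in(38,42,72)])
cv2.imwrite("pics/j2.png",cv2.cvtColor(np.clip(cv2.resize(im[y:y+90,x:x+100],None,fx=6,fy=6,interpolation=cv2.INTER_CUBIC)*1.5,0,255).astype(np.uint8),cv2.COLOR_RGB2BGR))
```

```text
[0.18972922 0.26631987 0.64477977] [array([252.70092499, 393.14268117]), array([253.37902668, 385.41703112]), array([258.54478611, 326.56324785])]
```

View pics/j2.png

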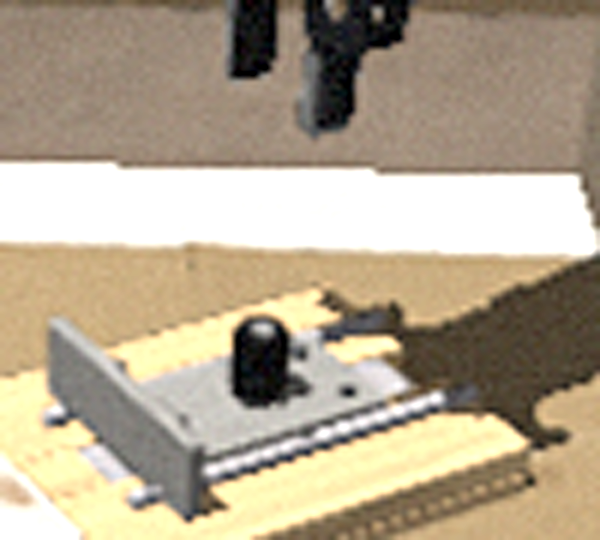

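The screw stands upright in the foot, its base at crop (262,400) and its top at (260,322), as predicted for a seated collar. The gripper is clear, so I'm handing in.

```bash
python3 -c "
from cell import ctrl
print(ctrl.finish_job())"
```

```text
the job is handed in; nothing more can be done
None
```

The job is handed in, with no verdict returned: the slim thumbscrew is through the fence foot and the strip, its collar down on the foot, released and standing upright, and the stubby screw was left in the rack.

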